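Sweep used tube caps into the discard tray

TASK

Clear the lab bench: use the fingertips to sweep the three used orange tube caps along the bench and in through the open side of the white discard tray, until each lies completely inside it. Only push them - do not pick up or carry any cap - and leave the clean blue cap, the amber vial and the reagent jar where they stand.

Things in the scene. Friction and masses are not known exactly. Their poses are not given: they have to be found in the camera images.
- tray: white tray fixed to the bench, mouth (its -y side) open, facing roughly world -y. Inside 230 mm wide (x -115 to 115); floor 2 mm thick, 160 mm deep (y -80 to 80); before it a thin ramp (y -105 to -80) rises from the bench, caps slide up it. Walls 5 mm thick, 30 mm high: sides y -105 to 80, back at y 80 with a red strip. Origin on the bench under the floor's middle, +y towards the back, z up
- used_cap_a: orange screw cap of a 50 ml sample tube, used: a plain disc 34 mm across and 14 mm high, about 12 g, lying flat on the bench and free to slide; origin at the centre of its underside, z up
- used_cap_b: orange screw cap of a 50 ml sample tube, used: a plain disc 34 mm across and 14 mm high, about 12 g, lying flat on the bench and free to slide; origin at the centre of its underside, z up
- used_cap_c: orange screw cap of a 50 ml sample tube, used: a plain disc 34 mm across and 14 mm high, about 12 g, lying flat on the bench and free to slide; origin at the centre of its underside, z up
- clean_cap: clean blue screw cap, same shape and size as the orange ones (34 mm across, 14 mm high), on the bench among them; leave it where it is. Origin at the centre of its underside. It and the orange caps start at least 50 mm apart, centre to centre, spread side by side along world x
- vial: amber glass vial with black cap, 28 mm across and 50 mm high, standing on the bench beyond the caps; leave alone. Origin at the centre of its underside
- reagent_jar: clear glass reagent jar with blue lid, 50 mm across and 65 mm high, standing on the bench beyond the caps; leave alone. Origin at the centre of its underside

How it is judged:
By the outcome, as a careful person would: the job done as asked, in the order asked, and still so for the second after the job is handed in, with the robot touching nothing.
It also fails if it takes over 72 s, if anything falls off the work surface, if the arm or the gripper's body presses on something with over 40 N, if the wrist force passes 120 N, or if a joint passes its speed limit or range.

ROBOT

A 6-joint arm with a two-finger parallel gripper is mounted at the origin on the work surface. World frame = base frame: x ahead of the robot, y to its left, z up, the work surface at z = 0. Lengths are in mm, angles in rad, forces in N, time in s.
With the tool pointing down it reaches from about 325 to 925 mm from the base axis. Payload 3.1 kg.
Tool frame: the origin (TCP) lies at the very end of the fingers, on their centre line; the grasp point (between the pads) lies 19 mm behind it; z points along the fingers, y is the direction in which the jaws open and shut (so a half turn about z gives the same grasp; the last joint's range is limited). The gripper opens to 85 mm and grips with 20 to 120 N. Pads are 22 mm wide; open, the fingers measure 114 mm over their backs; the gripper's body (76 mm by 85 mm) begins 54 mm behind the grasp point. The pads swing forward as they close: fully open they stand 13 mm farther back than shut.
Start: joints at [-1.364, 0.217, 1.613, -0, 1.311, -0.112], TCP at [195.913, -593.513, 231.3] pointing down, gripper open.
Joint ranges: [-2.75, 2.75], [-0.78, 2.1], [0.31, 2.55], [-1.13, 4.27], [0.13, 2.63], [-2.58, 2.58]. Speed limits (rad/s): [2.79, 2.79, 3.14, 3.14, 3.14, 3.14].

INTERFACE

Orientations are given as a rotation vector (axis times angle).
In Python, from plant import r, snapshot gives the robot as it stands.
- The arm moves only by the tool arm_command, never from a script. Its argument "steps" is a list of rows, each a list of 5 numbers: the shift along the tool's x, y, z in m, then the turn about the tool's z in rad, then the gripper command: -1 is shut, 1 is fully open, values between are in proportion. In form: [[x, y, z, spin, fingers], ...]. A call has 1 to 10 rows; each row shifts and turns the commanded pose from where the row before left it, along the tool's axes as they then stand; what a row does not reach is not made up. A row lasts 1/12 s, in which the tool goes at most 41.7 mm and 7.16 degrees, less where a joint would pass 70% of its speed; a pose out of reach is approached as far as the arm can. A call with a gripper value outside its range is refused whole. The fingers move at their own pace and stop on an object; "squeeze" is the grip in N (left out, the last holds). Time passes only in rows, so rows that do not move let the fingers close. It gives the time, the measured TCP pose, the force and the opening at its end, in the units of the state.
- r.get_state(): the state, without advancing time (a new reading comes with each control period).
- snapshot(name): name is "scene" or "top" or "wrist"; returns a dict with "pixels" (420x560x3 uint8, red, green, blue), "fx", "fy", "cx", "cy" (pixels), "R" (3x3) and "t" (3): a world point X has camera coordinates R X + t; the wrist camera has in their place "mount" (4x4, takes a point from camera to tool coordinates, whose origin is the TCP and whose axes are the flange's). Camera axes: x right, y down, z forward; pixel columns grow to the right and rows downward; lengths in mm; the calibration is good to about 2 mm. A picture is of the moment at which its call begins: read the wrist's pose just before it. There is no depth.
- r.sign_off(): hands the job in, once; it reports no verdict.
The state is a dict: "time": time; "joints": joint angles; "joint_vel": joint speeds; "tau": joint torques, N m; "tcp_pos": TCP position; "tcp_rot": TCP orientation; "wrist_force": force on the tool from outside, world axes, zero at the start; "moment": the same for the moment, N m; "width": finger opening in mm.
Only numpy, scipy, OpenCV 4.12 (cv2) and the standard library are available. Lean on these libraries where they do the work, as an engineer would, in place of code of your own. Each camera call takes 0.05 s, during which the arm holds its last target. There are 200 camera calls.

## Working session

There is one attempt and no reset: what is moved stays moved. The work goes in short steps, Python scripts to look and compute and a tool call to move; the robot and the scene stay as the last step left them, time stands still between calls to the robot, and variables do not carry over. Pictures are saved under pics/ and viewed, about 8 in all and at most 12, crops included, and the job is handed in when it is done.

Besides the shell and the picture viewer there is one more tool, called after "Emit:" by a JSON object that holds its "api" and its "payload", one argument or row to a line. arm_command: Moves the arm, as the interface text tells. Its arguments: {"type":"object","properties":{"steps":{"type":"array"},"squeeze":{"type":"number"}},"required":["steps"]}

```bash
mkdir -p pics; python3 - <<'E'
from plant import r, snapshot
import cv2, numpy as np
s=r.get_state(); print(s)
for n in("top","scene"):
    d=snapshot(n); cv2.imwrite(f"pics/{n}0.png",d["pixels"][:,:,::-1]); 
    print(n,d["fx"],d["fy"],d["cx"],d["cy"],d["R"],d["t"])
E
```

```text
{'time': 0.0, 'joints': array([-1.36421811e+00,  2.17755343e-01,  1.61496374e+00, -2.60366931e-05,
        1.31127127e+00, -1.12191884e-01]), 'joint_vel': array([ 7.09218408e-04,  2.03324842e-03, -1.55884432e-03, -2.15085475e-03,
       -5.59880387e-04,  8.57251064e-05]), 'tau': array([ 3.24395178e-04, -3.96843624e+01, -3.03851151e+01, -3.39493920e-05,
        9.78743134e-03, -1.88354983e-05]), 'tcp_pos': array([ 195.72283009, -592.6961218 ,  229.95206171]), 'tcp_rot': array([-3.09940801e+00, -4.98236034e-01,  2.16984212e-04]), 'wrist_force': array([-0.27650061,  0.76175033,  0.0087539 ]), 'moment': array([ 0.01339141,  0.05436927, -0.00361369]), 'width': 85.32657737972211}
top 443.2504756881228 443.2504756881228 277.52537507923455 197.35169044007895 [[ 0.00877118 -0.99994901  0.00500519]
 [-0.97802181 -0.00962138 -0.20828053]
 [ 0.20831806 -0.00306832 -0.97805632]] [ 31.37160171 623.61578799 719.81557898]
scene 404.0308621602042 404.0308621602042 279.3052333110979 211.2999648964369 [[ 0.89467848  0.44655311 -0.01186356]
 [ 0.25871269 -0.53962099 -0.80117222]
 [-0.36416777  0.71372229 -0.59831624]] [-582.25072205 -131.15002629  989.11871339]
```

View pics/top0.png

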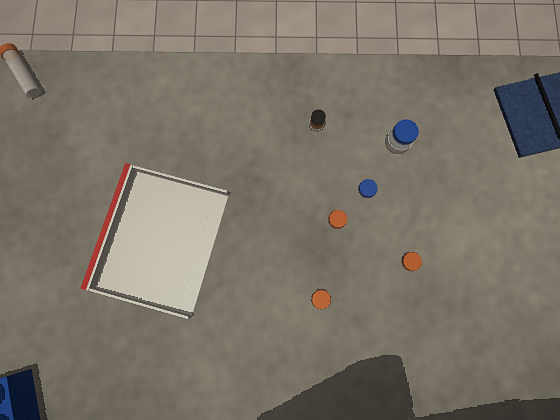

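View pics/scene0.png

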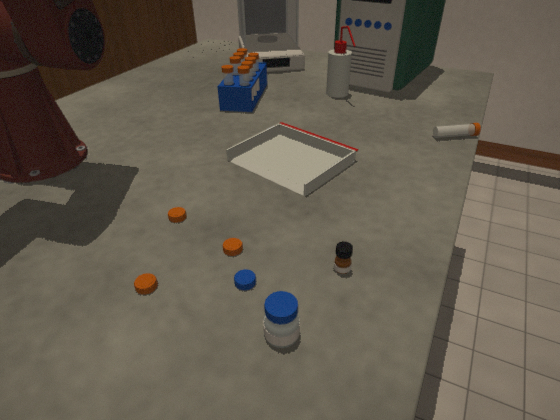

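The top view shows the tray at left, with its mouth to the right (-y) and its front corners near (229,192) and (190,317). Orange caps are at (338,219), (412,261) and (321,299). The blue cap is at (368,188), the vial at (318,120) and the jar at (403,135).

```bash
cat > h.py <<'E'
import numpy as np, cv2
from plant import r, snapshot
def w(d,u,v,z):
    R=np.array(d["R"]);t=np.array(d["t"]);q=R.T@np.array([(u-d["cx"])/d["fx"],(v-d["cy"])/d["fy"],1]);c=-R.T@t
    return (c+q*(z-c[2])/q[2])[:2]
def blobs(d):
    h=cv2.cvtColor(d["pixels"],cv2.COLOR_RGB2HSV); o=[]
    for n,lo,hi in(("orange",(5,150,80),(18,255,255)),("blue",(105,150,80),(125,255,255))):
        k=cv2.inRange(h,lo,hi); N,_,st,ce=cv2.connectedComponentsWithStats(k)
        for i in range(1,N):
            if st[i,4]>60: o.append((n,st[i,4],ce[i].round(1),w(d,*ce[i],12).round(1)))
    return o
def look(name=None):
    d=snapshot("top")
    if name: cv2.imwrite("pics/"+name,d["pixels"][:,:,::-1])
    for b in blobs(d): print(*b)
    s=r.get_state(); print(s["time"],s["tcp_pos"].round(1),s["wrist_force"].round(1),s["width"])
    return d
E
python3 - <<'E'
from h import *
d=look()
for n,p,z in(("FL",(229,192),30),("FR",(190,317),30),("BL",(128,165),30),("BR",(83,290),30),("vialtop",(318,116),50),("jartop",(405,131),65)): print(n,w(d,*p,z).round(1))
R=cv2.Rodrigues(r.get_state()["tcp_rot"])[0]; print(R.round(3))
E
```

```text
orange 91 [ 5.6 47.8] [940.5 593.1]
orange 260 [337.5 218.4] [595.3 -76. ]
orange 281 [411.9 260.9] [ 517.4 -211.5]
orange 285 [320.8 298.9] [447.7 -42.9]
blue 421 [406.  130.5] [ 771.2 -213.8]
blue 230 [368.  187.5] [ 655.7 -135.3]
blue 314 [  5.9 400.3] [272.7 501.6]
0.15 [ 195.8 -592.9  230.3] [0.3 0.  0.2] 85.09774628147751
FL [640.2 127.3]
FR [415.1 188.5]
BL [690.3 318.7]
BR [459.7 380.1]
vialtop [783.9 -37.7]
jartop [ 750.2 -195.6]
[[ 0.95   0.313 -0.   ]
 [ 0.313 -0.95   0.002]
 [ 0.    -0.002 -1.   ]]
```

Emit:
{"api": "arm_command", "payload": {
  "steps": [
    [0,0,0.01,-0.12,-0.44],
    [0,0,0.01,-0.12,-0.44],
    [0,0,0.01,-0.12,-0.44],
    [0,0,0.01,-0.12,-0.44],
    [0,0,0.01,-0.12,-0.44],
    [0,0,0.01,-0.12,-0.44],
    [0,0,0.01,-0.12,-0.44],
    [0,0,0.01,-0.12,-0.44],
    [0,0,0.01,-0.12,-0.44],
    [0,0,0.01,-0.12,-0.44]
  ]
}}

```text
time: 0.98
tcp_pos: [195.8, -593.1, 130.3]
tcp_rot: [-2.271, -2.169, -0.001]
wrist_force: [-0.0, -0.6, 0.3]
width: 24.1
```

```bash
python3 - <<'E'
from h import *
s=r.get_state();print(s["time"],s["tcp_pos"],s["width"],cv2.Rodrigues(s["tcp_rot"])[0].round(3),s["joints"].round(2))
E
```

```text
0.9833 [ 195.84998092 -593.10311595  130.30774787] 24.071206148769893 [[ 0.046  0.999 -0.   ]
 [ 0.999 -0.046  0.001]
 [ 0.001 -0.    -1.   ]] [-1.36  0.32  1.69  0.    1.14 -1.32]
```

Emit:
{"api": "arm_command", "payload": {
  "steps": [
    [0,0,0,-0.046,-0.44],
    [0.026,0.022,0,0,-0.44],
    [0.026,0.022,0,0,-0.44],
    [0.026,0.022,0,0,-0.44],
    [0.026,0.022,0,0,-0.44],
    [0.026,0.022,0,0,-0.44],
    [0.026,0.022,0,0,-0.44],
    [0.026,0.022,0,0,-0.44],
    [0.026,0.022,0,0,-0.44],
    [0.026,0.022,0,0,-0.44]
  ]
}}

```text
time: 1.82
tcp_pos: [396.0, -359.1, 131.1]
tcp_rot: [-2.228, -2.214, -0.0]
wrist_force: [0.2, 0.1, -0.6]
width: 23.7
```

Emit:
{"api": "arm_command", "payload": {
  "steps": [
    [0.026,0.022,0,0,-0.44],
    [0.026,0.022,0,0,-0.44],
    [0.026,0.022,0,0,-0.44],
    [0.026,0.022,0,0,-0.44],
    [0.026,0.022,0,0,-0.44],
    [0.026,0.022,0,0,-0.44],
    [0.026,0.022,0,0,-0.44],
    [0.026,0.022,0,0,-0.44],
    [0.026,0.022,0,0,-0.44],
    [0,0,0,0,-0.44]
  ]
}}

```text
time: 2.65
tcp_pos: [598.0, -123.3, 131.4]
tcp_rot: [2.223, 2.219, 0.005]
wrist_force: [0.3, 0.1, -0.0]
width: 24.1
```

Emit:
{"api": "arm_command", "payload": {
  "steps": [
    [0,-0.002,0.02,0,-0.44],
    [0,0,0.02,0,-0.44],
    [0,0,0.02,0,-0.44],
    [0,0,0.02,0,-0.44],
    [0,0,0.02,0,-0.44],
    [0,0,0.01,0,-0.44],
    [0,0,0.01,0,-0.44],
    [0,0,0.004,0,-0.44],
    [0,0,0.002,0,-0.44],
    [0,0,0,0,-0.44]
  ]
}}

```text
time: 3.48
tcp_pos: [593.1, -128.1, 5.6]
tcp_rot: [2.228, 2.214, 0.0]
wrist_force: [-0.0, 0.2, 0.3]
width: 24.2
```

```bash
python3 - <<'E'
from h import *
look("t1.png"); d=snapshot("scene"); p=d["pixels"][170:350,80:320,::-1]
t=cv2.imread("pics/t1.png")[100:340,240:480]
cv2.imwrite("pics/m1.png",np.hstack([cv2.resize(p,(400,300)),cv2.resize(t,(300,300))]))
E
```

```text
orange 99 [ 6. 48.] [940.1 592.3]
orange 261 [337.4 218.5] [595.3 -75.8]
orange 285 [320.9 299. ] [447.6 -43. ]
blue 437 [405.8 130.9] [ 770.4 -213.3]
blue 377 [  5.3 399.3] [274.4 502.9]
3.5333 [ 593.5 -128.2    6.1] [-0.3  0.3 -0.4] 24.040530943097735
```

View pics/m1.png

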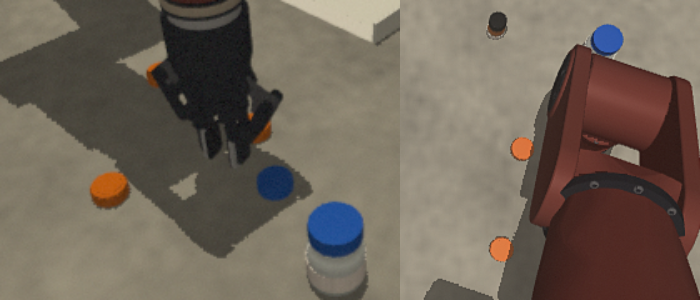

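Emit:
{"api": "arm_command", "payload": {
  "steps": [
    [0,0.0015,0.002,0,-0.44],
    [0.01,0,0,0,-0.44],
    [0.01,0,0,0,-0.44],
    [0.006,0,0,0,-0.44],
    [0.006,0,0,0,-0.44],
    [0.01,0,0,0,-0.44],
    [0.012,0,0,0,-0.44],
    [0.012,0,0,0,-0.44],
    [0.012,0,0,0,-0.44],
    [0.012,0,0,0,-0.44]
  ]
}}

```text
time: 4.42
tcp_pos: [594.7, -36.4, 3.3]
tcp_rot: [-2.228, -2.215, -0.0]
wrist_force: [-0.7, -0.1, -0.8]
width: 23.9
```

Emit:
{"api": "arm_command", "payload": {
  "steps": [
    [0.012,0,0,0,-0.44],
    [0.012,0,0,0,-0.44],
    [0.012,0,0,0,-0.44],
    [0.012,0,0,0,-0.44],
    [0.012,0,0,0,-0.44],
    [0.012,0,0,0,-0.44],
    [0.012,0,0,0,-0.44],
    [0.012,0,0,0,-0.44],
    [0.012,0,0,0,-0.44],
    [0.012,0,0,0,-0.44]
  ]
}}

```text
time: 5.25
tcp_pos: [595.4, 83.3, 3.3]
tcp_rot: [-2.228, -2.215, 0.0]
wrist_force: [0.7, 0.2, -0.6]
width: 23.6
```

```bash
python3 - <<'E'
from h import *
look()
d=snapshot("scene")
for b in blobs(d): print(*b)
E
```

```text
orange 99 [ 6. 48.] [940.1 592.3]
orange 287 [411.6 261. ] [ 517.3 -211. ]
orange 286 [320.9 299. ] [447.6 -43.1]
blue 438 [405.8 130.9] [ 770.4 -213.3]
blue 229 [368.1 187.5] [ 655.7 -135.4]
blue 379 [  5.3 399.2] [274.5 502.9]
5.3 [595.4  85.4   3.3] [-0.5  1.6 -0.3] 23.678560941943203
orange 80 [226.9  68.3] [ 61.3 747.7]
orange 68 [476.6 128.6] [936.1 591.1]
orange 270 [513.  157.2] [1026.5  464.6]
orange 231 [176.6 214.3] [456.2 -52.7]
orange 384 [145.2 283.3] [ 524.8 -218.9]
blue 149 [235.2  83.3] [173.7 623. ]
blue 262 [244.3 277.4] [ 658.4 -139.8]
blue 683 [280.6 304.3] [ 734.8 -163.5]
```

Emit:
{"api": "arm_command", "payload": {
  "steps": [
    [0.012,0,0,0,-0.44],
    [0.012,0,-0.001,0,-0.44],
    [0.012,0,-0.001,0,-0.44],
    [0.012,0,-0.001,0,-0.44],
    [0.012,0,0,0,-0.44],
    [0.012,0,0,0,-0.44],
    [0.012,0,0,0,-0.44],
    [0.012,0,0,0,-0.44],
    [0.012,0,0,0,-0.44],
    [0.012,0,0,0,-0.44]
  ]
}}

```text
time: 6.18
tcp_pos: [596.1, 203.4, 6.2]
tcp_rot: [-2.228, -2.215, 0.0]
wrist_force: [0.0, -0.4, 0.5]
width: 23.9
```

Emit:
{"api": "arm_command", "payload": {
  "steps": [
    [0.012,0,0,0,-0.44],
    [0.012,0,0,0,-0.44],
    [0.012,0,0,0,-0.44],
    [0.012,0,0,0,-0.44],
    [0.009,0,0,0,-0.44],
    [0.006,0,0,0,-0.44],
    [0.003,0,0,0,-0.44],
    [0,0,0,0,-0.44],
    [0,0,0,0,-0.44]
  ]
}}

```text
time: 6.93
tcp_pos: [596.5, 267.9, 6.2]
tcp_rot: [2.228, 2.215, -0.001]
wrist_force: [-0.7, 0.1, -1.2]
width: 23.9
```

Emit:
{"api": "arm_command", "payload": {
  "steps": [
    [-0.005,0,0,0,-0.44],
    [-0.01,0,0,0,-0.44],
    [-0.01,0,-0.02,0,-0.44],
    [0,0,-0.025,0,-0.44],
    [0,0,-0.025,0,-0.44],
    [-0.03,0,-0.02,0,-0.44],
    [-0.036,0,0,0,-0.44],
    [-0.036,0,0,0,-0.44],
    [-0.036,0,0,0,-0.44],
    [-0.036,0,0,0,-0.44]
  ]
}}

```text
time: 7.77
tcp_pos: [594.8, 66.3, 96.6]
tcp_rot: [2.228, 2.214, -0.0]
wrist_force: [0.2, 0.5, -0.7]
width: 23.6
```

```bash
python3 - <<'E'
from h import *
look("t2.png")
E
```

```text
orange 100 [ 6.  48.1] [939.9 592.3]
orange 252 [139.9 215.7] [596.9 294.9]
orange 290 [411.5 261. ] [ 517.3 -210.9]
orange 286 [320.8 298.9] [447.7 -42.9]
blue 436 [405.8 130.8] [ 770.5 -213.4]
blue 229 [368.1 187.5] [ 655.7 -135.6]
blue 417 [  5.1 400.6] [272.3 503. ]
7.8167 [594.9  59.6  96.4] [ 0.7 -2.5 -0.7] 24.08915743058497
```

View pics/t2.png

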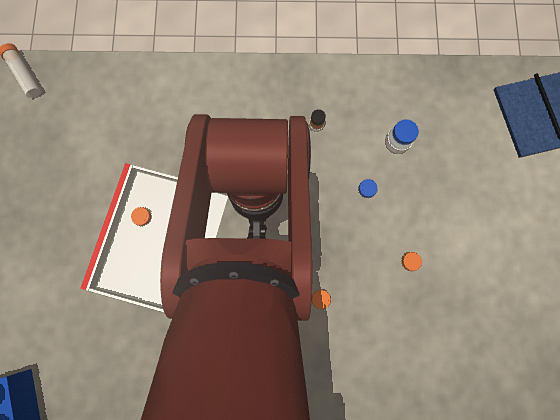

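Cap A lies well inside the tray, at pixel (140,216). The other objects haven't moved. Next is cap C.

Emit:
{"api": "arm_command", "payload": {
  "steps": [
    [-0.025,-0.026,0,0,-0.44],
    [-0.025,-0.026,0,0,-0.44],
    [-0.025,-0.026,0,0,-0.44],
    [-0.025,-0.026,0,0,-0.44],
    [-0.025,-0.026,0,0,-0.44],
    [-0.025,-0.026,0,0,-0.44],
    [0,0,0,0.094,-0.44],
    [0,0,0.02,0.094,-0.44],
    [0,0,0.02,0,-0.44],
    [0,0,0,0,-0.44]
  ]
}}

```text
time: 8.65
tcp_pos: [434.6, -79.9, 53.3]
tcp_rot: [-2.424, -1.99, 0.006]
wrist_force: [-1.2, 0.5, -0.3]
width: 24.3
```

```bash
python3 - <<'E'
from h import *
s=r.get_state();R=cv2.Rodrigues(s["tcp_rot"])[0]
print(s["tcp_pos"],R[:,0].round(3), (R.T@(np.array([447.7,-43,4])-s["tcp_pos"])).round(1))
E
```

```text
[434.60253683 -79.87975802  53.30028122] [0.195 0.981 0.001] [38.7  6.  49.3]
```

Emit:
{"api": "arm_command", "payload": {
  "steps": [
    [-0.01,0.005,0,0,-0.44],
    [0,0,0.02,0,-0.44],
    [0,0,0.016,0,-0.44],
    [0,0,0.009,0,-0.44],
    [0,0,0.004,0,-0.44],
    [0,0,0,0,-0.44],
    [0,0,0,0,-0.44]
  ]
}}

```text
time: 9.23
tcp_pos: [442.2, -91.1, 7.9]
tcp_rot: [2.425, 1.996, 0.001]
wrist_force: [-0.4, 0.1, 1.0]
width: 23.6
```

```bash
python3 - <<'E'
from h import *
look();s=r.get_state();R=cv2.Rodrigues(s["tcp_rot"])[0]
print(s["tcp_pos"],R[:,0].round(3), (R.T@(np.array([447.7,-43,4])-s["tcp_pos"])).round(1))
E
```

```text
orange 94 [ 5.8 47.8] [940.5 592.8]
orange 245 [139.7 215.8] [596.9 295.3]
orange 284 [411.8 261. ] [ 517.3 -211.3]
orange 284 [320.8 298.9] [447.7 -42.9]
blue 422 [406.  130.6] [ 771.1 -213.8]
blue 233 [368.  187.6] [ 655.5 -135.3]
blue 314 [  5.9 400.3] [272.7 501.6]
9.2833 [442.4 -91.2   8.2] [-0.4 -1.2  0.2] 24.09889811523534
[442.41836535 -91.16249451   8.2022328 ] [ 0.193  0.981 -0.   ] [48.3 -4.1  4.2]
```

Emit:
{"api": "arm_command", "payload": {
  "steps": [
    [0,-0.004,0.0045,0,-0.44],
    [0.01,0,0,0,-0.44],
    [0.008,0,0,0,-0.44],
    [0.006,0,0,0,-0.44],
    [0.006,0,0,0,-0.44],
    [0.01,0,0,0,-0.44],
    [0.012,0,0,0,-0.44],
    [0.012,0,0,0,-0.44],
    [0.012,0,0,0,-0.44],
    [0.012,0,0,0,-0.44]
  ]
}}

```text
time: 10.12
tcp_pos: [454.7, -2.3, 2.9]
tcp_rot: [2.426, 1.996, 0.0]
wrist_force: [-0.3, 0.3, 0.4]
width: 23.7
```

Emit:
{"api": "arm_command", "payload": {
  "steps": [
    [0.012,0,0,0,-0.44],
    [0.012,0,0,0,-0.44],
    [0.012,0,0,0,-0.44],
    [0.012,0,0,0,-0.44],
    [0.012,0,0,0,-0.44],
    [0.012,0,0,0,-0.44],
    [0.012,0,0,0,-0.44],
    [0.012,0,0,0,-0.44],
    [0.012,0,0,0,-0.44],
    [0.012,0,0,0,-0.44]
  ]
}}

```text
time: 10.95
tcp_pos: [477.8, 115.5, 2.8]
tcp_rot: [2.426, 1.996, 0.0]
wrist_force: [0.6, -0.6, -0.2]
width: 24.0
```

Emit:
{"api": "arm_command", "payload": {
  "steps": [
    [0.012,0,0,0,-0.44],
    [0.012,0,-0.001,0,-0.44],
    [0.012,0,-0.001,0,-0.44],
    [0.012,0,-0.001,0,-0.44],
    [0.012,0,0,0,-0.44],
    [0.012,0,0,0,-0.44],
    [0.012,0,0,0,-0.44],
    [0.012,0,0,0,-0.44],
    [0.012,0,0,0,-0.44],
    [0.012,0,0,0,-0.44]
  ]
}}

```text
time: 11.78
tcp_pos: [500.9, 233.0, 5.7]
tcp_rot: [-2.426, -1.996, 0.0]
wrist_force: [0.0, -0.2, -0.2]
width: 23.9
```

```bash
python3 - <<'E'
from h import *
look()
E
```

```text
orange 98 [ 6.  47.9] [940.3 592.3]
orange 285 [411.7 261. ] [ 517.2 -211.2]
blue 423 [406.  130.6] [ 771.1 -213.8]
blue 229 [368.  187.5] [ 655.6 -135.3]
blue 319 [  5.9 400.2] [272.9 501.7]
11.8333 [501.8 234.9   6.2] [-0.2  1.8 -0.5] 23.968181087836115
```

Emit:
{"api": "arm_command", "payload": {
  "steps": [
    [0.012,0,0,0,-0.44],
    [0.012,0,0,0,-0.44],
    [0.01,0,0,0,-0.44],
    [0.008,0,0,0,-0.44],
    [0.005,0,0,0,-0.44],
    [0.003,0,0,0,-0.44],
    [0,0,0,0,-0.44],
    [0,0,0,0,-0.44]
  ]
}}

```text
time: 12.5
tcp_pos: [510.3, 280.8, 5.7]
tcp_rot: [2.426, 1.996, -0.001]
wrist_force: [-0.1, -0.5, 0.1]
width: 24.4
```

Emit:
{"api": "arm_command", "payload": {
  "steps": [
    [-0.005,0,0,0,-0.44],
    [-0.01,0,0,0,-0.44],
    [-0.01,0,-0.02,0,-0.44],
    [0,0,-0.025,0,-0.44],
    [0,0,-0.025,-0.05,-0.44],
    [-0.03,0,-0.02,-0.068,-0.44],
    [-0.036,0,0,0,-0.44],
    [-0.036,0,0,0,-0.44],
    [-0.036,0,0,0,-0.44],
    [-0.036,0,0,0,-0.44]
  ]
}}

```text
time: 13.33
tcp_pos: [489.3, 80.8, 95.9]
tcp_rot: [2.304, 2.135, -0.0]
wrist_force: [0.8, -0.1, 0.5]
width: 23.8
```

Emit:
{"api": "arm_command", "payload": {
  "steps": [
    [-0.036,0,0,0,-0.44],
    [-0.036,0,0,0,-0.44],
    [-0.036,0,0,0,-0.44],
    [-0.036,0,0,0,-0.44],
    [-0.036,0,0,0,-0.44],
    [-0.036,0,0,0,-0.44],
    [-0.036,0,0,0,-0.44],
    [-0.03,0,0,0,-0.44],
    [0,0,0,0,-0.44],
    [0,0,0,0,-0.44]
  ]
}}

```text
time: 14.17
tcp_pos: [467.8, -199.9, 95.8]
tcp_rot: [-2.309, -2.13, 0.0]
wrist_force: [0.1, 0.2, 0.1]
width: 23.9
```

```bash
python3 - <<'E'
from h import *
look();s=r.get_state();R=cv2.Rodrigues(s["tcp_rot"])[0]
print(R[:,0].round(3), (R.T@(np.array([517.3,-211.2,4])-s["tcp_pos"])).round(1))
E
```

```text
orange 95 [ 5.9 47.8] [940.5 592.6]
orange 246 [139.7 215.7] [596.9 295.2]
orange 258 [129.7 259.5] [515.2 307.6]
orange 273 [412.  261.1] [ 517.1 -211.7]
blue 422 [406.  130.6] [ 771.1 -213.8]
blue 231 [368.1 187.5] [ 655.6 -135.4]
blue 317 [  5.9 400.3] [272.8 501.7]
14.2167 [ 467.8 -198.6   95.5] [-0.7 -0.1  0.4] 23.70482463947413
[0.079 0.997 0.001] [-8.8 50.5 91.5]
```

Emit:
{"api": "arm_command", "payload": {
  "steps": [
    [-0.029,0.025,0,0,-0.44],
    [-0.028,0.025,0,0,-0.44],
    [0,0,0.02,0,-0.44],
    [0,0,0.025,0,-0.44],
    [0,0,0.025,0,-0.44],
    [0,0,0.012,0,-0.44],
    [0,0,0.006,0,-0.44],
    [0,0,0,0,-0.44],
    [0,0,0,0,-0.44]
  ]
}}

```text
time: 14.97
tcp_pos: [514.9, -258.3, 8.4]
tcp_rot: [2.303, 2.136, 0.0]
wrist_force: [0.8, -0.5, 0.2]
width: 24.1
```

```bash
python3 - <<'E'
from h import *
look();s=r.get_state();R=cv2.Rodrigues(s["tcp_rot"])[0]
print(R[:,0].round(3), (R.T@(np.array([517.3,-211.2,4])-s["tcp_pos"])).round(1))
E
```

```text
orange 95 [ 5.9 47.8] [940.5 592.6]
orange 247 [139.7 215.7] [596.9 295.2]
orange 258 [129.7 259.6] [515.1 307.6]
orange 280 [411.9 261. ] [ 517.2 -211.5]
blue 422 [406.  130.6] [ 771.1 -213.8]
blue 233 [368.  187.5] [ 655.6 -135.4]
blue 315 [  5.9 400.3] [272.7 501.6]
15.0167 [ 515.5 -258.9    9.1] [-0.1  0.7  0. ] 24.073708374962965
[ 0.075  0.997 -0.001] [47.7 -1.8  5.1]
```

Emit:
{"api": "arm_command", "payload": {
  "steps": [
    [0,-0.0018,0.005,0,-0.44],
    [0.01,0,0,0,-0.44],
    [0.008,0,0,0,-0.44],
    [0.006,0,0,0,-0.44],
    [0.006,0,0,0,-0.44],
    [0.01,0,0,0,-0.44],
    [0.012,0,0,0,-0.44],
    [0.012,0,0,0,-0.44],
    [0.012,0,0,0,-0.44],
    [0.012,0,0,0,-0.44]
  ]
}}

```text
time: 15.85
tcp_pos: [519.3, -169.3, 2.8]
tcp_rot: [-2.304, -2.136, 0.0]
wrist_force: [0.7, -1.0, 0.6]
width: 23.5
```

Emit:
{"api": "arm_command", "payload": {
  "steps": [
    [0.013,0,0,0,-0.44],
    [0.013,0,0,0,-0.44],
    [0.013,0,0,0,-0.44],
    [0.013,0,0,0,-0.44],
    [0.013,0,0,0,-0.44],
    [0.013,0,0,0,-0.44],
    [0.013,0,0,0,-0.44],
    [0.013,0,0,0,-0.44],
    [0.013,0,0,0,-0.44],
    [0.013,0,0,0,-0.44]
  ]
}}

```text
time: 16.68
tcp_pos: [529.3, -39.9, 2.8]
tcp_rot: [2.304, 2.135, 0.0]
wrist_force: [-0.7, 0.1, -0.5]
width: 24.2
```

Emit:
{"api": "arm_command", "payload": {
  "steps": [
    [0.013,0,0,0,-0.44],
    [0.013,0,0,0,-0.44],
    [0.013,0,0,0,-0.44],
    [0.013,0,0,0,-0.44],
    [0.013,0,0,0,-0.44],
    [0.013,0,0,0,-0.44],
    [0.013,0,0,0,-0.44],
    [0.013,0,0,0,-0.44],
    [0.013,0,0,0,-0.44],
    [0.013,0,0,0,-0.44]
  ]
}}

```text
time: 17.52
tcp_pos: [539.2, 89.8, 2.8]
tcp_rot: [2.304, 2.135, 0.0]
wrist_force: [0.3, 1.0, 0.3]
width: 23.8
```

Emit:
{"api": "arm_command", "payload": {
  "steps": [
    [0.012,0,-0.001,0,-0.44],
    [0.012,0,-0.001,0,-0.44],
    [0.012,0,-0.001,0,-0.44],
    [0.012,0,0,0,-0.44],
    [0.012,0,0,0,-0.44],
    [0.012,0,0,0,-0.44],
    [0.012,0,0,0,-0.44],
    [0.012,0,0,0,-0.44],
    [0.012,0,0,0,-0.44],
    [0.008,0,0,0,-0.44]
  ]
}}

```text
time: 18.35
tcp_pos: [548.1, 205.7, 5.8]
tcp_rot: [-2.304, -2.136, -0.001]
wrist_force: [0.0, 0.6, 0.3]
width: 23.8
```

Emit:
{"api": "arm_command", "payload": {
  "steps": [
    [0.008,0,0,0,-0.44],
    [0.006,0,0,0,-0.44],
    [0.004,0,0,0,-0.44],
    [0,0,0,0,-0.44],
    [0,0,0,0,-0.44]
  ]
}}

```text
time: 18.77
tcp_pos: [549.2, 222.0, 5.7]
tcp_rot: [2.304, 2.136, -0.0]
wrist_force: [0.1, 0.1, 0.2]
width: 23.7
```

Emit:
{"api": "arm_command", "payload": {
  "steps": [
    [-0.005,0,0,0,-0.44],
    [-0.01,0,0,0,-0.44],
    [-0.01,0,-0.02,0,-0.44],
    [0,0,-0.025,0,-0.44],
    [0,0,-0.025,0,-0.44],
    [-0.03,0,-0.02,0,-0.44],
    [-0.036,0,0,0,-0.44],
    [-0.036,0,0,0,-0.44],
    [-0.036,0,0,0,-0.44],
    [-0.036,0,0,0,-0.44]
  ]
}}

```text
time: 19.6
tcp_pos: [533.4, 21.1, 96.1]
tcp_rot: [2.304, 2.135, -0.0]
wrist_force: [1.1, -0.7, -1.2]
width: 23.9
```

Emit:
{"api": "arm_command", "payload": {
  "steps": [
    [-0.036,0,0,0,-0.44],
    [-0.036,0,0,0,-0.44],
    [-0.036,0,0,0,-0.44],
    [-0.036,0,0,0,-0.44],
    [-0.02,0,0,0,-0.44],
    [0,0,0,0,-0.44],
    [0,0,0,0,-0.44],
    [0,0,0,0,-0.44]
  ]
}}

```text
time: 20.27
tcp_pos: [521.0, -139.8, 95.6]
tcp_rot: [-2.305, -2.134, 0.0]
wrist_force: [0.6, -0.3, -0.0]
width: 23.8
```

```bash
python3 - <<'E'
from h import *
look("t3.png")
E
```

```text
orange 96 [ 5.8 47.9] [940.3 592.7]
orange 248 [139.7 215.8] [596.8 295.2]
orange 249 [162.9 240.2] [551.3 248.8]
orange 258 [129.7 259.5] [515.2 307.6]
blue 422 [406.  130.6] [ 771.1 -213.8]
blue 237 [368.  187.7] [ 655.3 -135.2]
blue 318 [  5.9 400.3] [272.8 501.7]
20.3167 [ 521.1 -139.2   95.5] [ 0.3  0.5 -0.4] 24.130513084514106
```

View pics/t3.png

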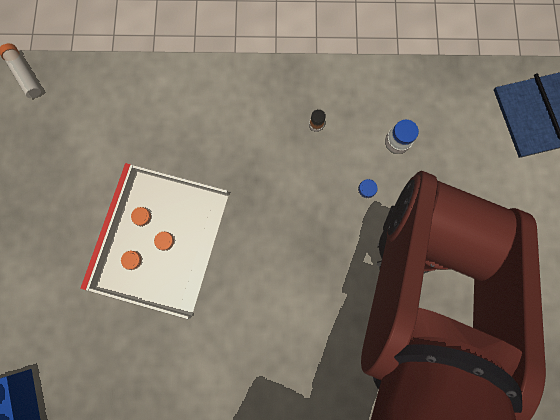

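All three orange caps lie well inside the tray, at pixels (140,216), (163,240) and (130,260). The blue cap, vial and jar are where they started, and the arm is clear.

```bash
python3 -c "
from plant import r
print(r.sign_off())"
```

```text
the job is handed in; nothing more can be done
None
```

The three used orange caps are inside the white discard tray, and I handed the job in at about 20 s of the 72 s allowed. I swept each one along the bench and in through the open side with the fingertips partly closed; none was picked up.

- **Caps:** the last top view puts them at (597, 295), (551, 249) and (515, 308) mm. All are well inside the walls and the mouth.
- **Left alone:** the blue cap and the jar measured within 1 mm of their first readings. I checked the vial by eye only, and it looked the same.
- **Forces and clearance:** wrist force readings stayed under about 3 N, and the arm was clear of everything when I handed in.

No check failed or disagreed. During part of each push the arm hid the cap from the cameras, so I confirmed each one after backing away.

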